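# Fish the drip tray out from under the step shelf by its swivel eye

### The arm

A 6-joint arm with a two-finger parallel gripper is mounted at the origin on the work surface. World frame = base frame: x ahead of the robot, y to its left, z up, the work surface at z = 0. Lengths are in m, angles in rad, forces in N, time in s.
With the tool pointing down it reaches from about 0.4 to 0.925 m from the base axis. Payload 3.4 kg.
Tool frame: the origin (TCP) lies on the centre line of the jaws, within the pads' length; the fingertips stand 17 mm ahead of it and the grasp point (between the pads) lies 2 mm behind it; z points along the fingers, y is the line along which they close (so a half turn about z gives the same grasp; the last joint's range is limited). The gripper opens to 85 mm and grips with 20 to 120 N. Pads are 22 mm wide; open, the fingers measure 114 mm over their backs; the gripper's body (76 mm by 85 mm) begins 54 mm behind the grasp point. The pads swing forward as they close: fully open they stand 13 mm farther back than shut.
Start: joints at [1.192, 0.307, 1.506, -0, 1.328, -0.073], TCP at [0.173, 0.548, 0.248] pointing down, gripper open.
Joint ranges: [-3.12, 3.12], [-1.05, 2.28], [0.14, 2.33], [-1.42, 4.57], [0.1, 2.73], [-2.68, 2.68]. Speed limits (rad/s): [2.57, 2.57, 3.14, 3.14, 3.14, 3.14].

### API

Orientations are given as a unit quaternion [x, y, z, w].
In Python, from station import robot gives the robot as it stands. The module is installed in compiled form; this text tells all that it offers.
- The arm moves only by the shell command python3 -m creep 'ROWS' [FORCE]. ROWS is JSON, a list of rows, each an object with "grip": the finger opening in m, from 0 to 0.0854; "delta_pos": the shift along the tool's x, y, z in m, a list of three; "turn": the turn, a rotation vector about the tool's x, y, z in rad, a list of three. In form: [{"grip": grip, "delta_pos": [x, y, z], "turn": [wx, wy, wz]}, ...]. A call has exactly 8 rows; each row shifts and turns the commanded pose from where the row before left it, along the tool's axes as they then stand; what a row does not reach is not made up. A row lasts 1/10 s, in which the tool goes at most 50 mm and 8.59 degrees, less where a joint would pass 70% of its speed; a pose out of reach is approached as far as the arm can. A call with a gripper value outside its range is refused whole. The fingers move at their own pace and stop on an object; FORCE is the grip in N (left out, the last holds). Time passes only in rows, so rows that do not move let the fingers close, or fill a call up. It gives the time, the measured TCP pose, the force, the opening and the grip force at its end, in the units of the state.
- robot.observe(): the state, without advancing time (a new reading comes with each control period).
- robot.get_image(name): name is "scene" or "top"; returns a dict with "image" (384x512x3 uint8, blue, green, red), "depth" (384x512 float32, m along the optical axis (not along the pixel's ray), 0 where there is no reading), "fovy" (degrees; the focal length in pixels is half the picture's height over the tangent of half this angle, whatever the lens; pixels are square), "cx", "cy" (the principal point, pixels), "D" ([k1, k2, p1, p2, k3] as OpenCV has them; the pictures are not rectified), "camera_from_world" (4x4, takes a point from world to camera coordinates). Camera axes: x right, y down, z forward; pixel columns grow to the right and rows downward; lengths in m; the calibration is good to about 2 mm. A picture is of the moment at which its call begins.
- robot.job_done(): hands the job in; it is judged then, once.
The state is a dict: "t": time; "joint_positions": joint angles; "qvel": joint speeds; "joint_torque": joint torques, N m; "position": TCP position; "eef_rot": TCP orientation; "force": force on the tool from outside, world axes, zero at the start; "torque": the same for the moment, N m; "width": finger opening in m; "grip_force": force on a finger pad.
Only numpy, scipy, OpenCV 4.12 (cv2) and the standard library are available. Lean on these libraries where they do the work, as an engineer would, in place of code of your own. Each camera call takes 0.05 s, during which the arm holds its last target. There are 200 camera calls.

### The job

The drip tray with the wheel nut key in it has been pushed too far back under the low step shelf. Pick up the hooked rod, feel for the tray's swivel eye under the ledge, drop the hook into it and gently draw the tray out, key and all, until its front wall stands at least 40 mm in front of the ledge. Then unhook, lay the rod down on the open rubber shelf clear of the tray and its eye, and leave everything else undisturbed.

Things in the scene. Friction and masses are not known exactly. Their poses are not given: they have to be found in the camera images.
- hook: Hooked rod. Flat-sided grip 110 long (x), 30 wide (y), 48 high (z), then a 7 mm dia steel rod along +x, its end bent straight down. It stands on the grip's flat underside, bent end down. Origin: centre of the grip's underside. Rod axis 25 mm above the underside; the bend is 200 mm ahead of the grip's middle, 145 mm ahead of its front end; the bent end reaches 24 mm below the rod axis. 0.2 kg.
- hook_grip (a point): Middle of the rod's grip, 24 mm above its underside; balance point some 20 mm ahead of it.
- hook_tip (a point): Lowest point of the hook's bent end (7 mm dia, round end), 200 mm ahead of and 23 mm below hook_grip.
- riser: Low step shelf fixed on the work surface: folded steel deck 300 deep (x) by 360 wide (y), four corner legs (within 30 mm of the corners), open all round below. Origin: centre of the footprint on the work surface. Its front ledge is the edge at x = -150 mm, whose lip reaches down to 86 mm above the work surface; deck top at 112 mm. Do not force it: 12 N at most.
- ledge (a point): Middle of the lower edge of the step shelf's front lip, 86 mm above the work surface.
- tray: Plastic drip tray, loose, 260 long (x), 200 wide (y), walls 58 high and 4 thick, standing under the step shelf, its front (-x) wall behind the ledge. Origin: centre of the underside. 0.5 kg; slides on the rubber at some 3 to 9 N. The eye's bracket is only riveted to thin plastic: more than 12 N from the hook on tray or eye damages it. Draw it by the eye, not by its walls; keep the fingers off it.
- tray_front (a point): Middle of the top edge of the tray's front wall, outer face, 58 mm above the underside. The eye's bracket in front of the wall: two 22 mm wide level plates that reach 8 mm in front of the pin and 32 mm above the work surface.
- tray_pin (a point): Upright pin of the swivel eye, 15 mm in front of the tray's front wall. The eye: level ring of 6 mm round steel, 20 inside, 32 outside, on a 6 mm shank, centre 50 mm from the pin, 21 to 27 mm above the work surface. It turns stiffly (1 to 3 N from the hook) and stays where left, up to 70 deg to either side of straight ahead (tray -x). Which way is not measured nor seen from above: feel for it.
- key: Chrome locking wheel nut key, 25 mm dia, 60 mm long (x), lying loose in the tray. Origin: under its middle.
- bottle: Closed green spray bottle, 72 mm dia, 196 mm high, upright on the step shelf's deck near its front edge. Origin: centre of the underside. Bystander.
- torch: LED work torch, 190 x 46 x 32 mm, long along x, lying on the work surface. Origin: centre of the underside. Bystander.
- chock: Stepped plastic wheel chock, 160 x 85 x 92 mm high, on the work surface. Origin: centre of the underside. Bystander.

How it is judged:
By the outcome, as a careful person would: the job done as asked, in the order asked, and still so for the second after the job is handed in, with the robot touching nothing.
It also fails if it takes over 64 s, if anything falls off the work surface, if the arm or the gripper's body presses on something with over 40 N, if the wrist force passes 120 N, or if a joint passes its speed limit or range.

## Working session

There is one attempt and no reset: what is moved stays moved. The work goes in short steps, Python scripts to look and compute and a shell command to move; the robot and the scene stay as the last step left them, time stands still between calls to the robot, and variables do not carry over. Pictures are saved under pics/ and viewed, at most 10 in all, crops included, and the job is handed in when it is done.

```bash
mkdir -p pics; cat > h.py <<'E'
import numpy as np,cv2
from station import robot
def grab(n):
    d=robot.get_image(n);h=d['image'].shape[0];f=h/2/np.tan(np.radians(d['fovy'])/2)
    d['K']=np.array([[f,0,d['cx']],[0,f,d['cy']],[0,0,1]]);d['D']=np.array(d['D'],float);d['T']=np.array(d['camera_from_world']);return d
def ray(d,uv):
    p=cv2.undistortPoints(np.array(uv,float).reshape(-1,1,2),d['K'],d['D']).reshape(-1,2)
    R=d['T'][:3,:3];c=-R.T@d['T'][:3,3];return c,np.c_[p,np.ones(len(p))]@R
def onplane(d,uv,z):
    c,r=ray(d,uv);return c+r*((z-c[2])/r[:,2])[:,None]
def cloud(d):
    h,w=d['depth'].shape;uv=np.stack(np.meshgrid(np.arange(w),np.arange(h)),-1).reshape(-1,2)
    c,r=ray(d,uv);P=c+r*d['depth'].reshape(-1,1);return P.reshape(h,w,3)
def proj(d,P):
    return cv2.projectPoints(np.array(P,float).reshape(-1,3),cv2.Rodrigues(d['T'][:3,:3])[0],d['T'][:3,3],d['K'],d['D'])[0].reshape(-1,2)
E
python3 - <<'E'
from h import *
for n in('scene','top'):
    d=grab(n);cv2.imwrite(f'pics/{n}0.png',d['image']);print(n,d['fovy'],d['T'].round(3).tolist(),d['D'])
    P=cloud(d);np.savez(f'{n}0.npz',P=P,im=d['image'])
print(robot.observe())
E
```

```text
scene 48.270624007051936 [[-0.785, 0.62, 0.011, 0.491], [0.326, 0.427, -0.844, -0.11], [-0.528, -0.658, -0.537, 1.859], [0.0, 0.0, 0.0, 1.0]] [-0.1254366  0.         0.         0.         0.       ]
top 48.8355135975692 [[0.009, -1.0, -0.007, -0.012], [-0.981, -0.007, -0.195, 0.628], [0.195, 0.009, -0.981, 1.109], [0.0, 0.0, 0.0, 1.0]] [0.03716233 0.         0.         0.         0.        ]
{'t': 0.1, 'joint_positions': array([ 1.19250875e+00,  3.07469429e-01,  1.50752100e+00, -2.42759348e-06,
        1.32843333e+00, -7.34797179e-02]), 'qvel': array([ 0.0006628 , -0.00117237, -0.00219283, -0.00104662,  0.00188851,
        0.00047709]), 'joint_torque': array([-9.20562707e-05, -4.58535218e+01, -2.52605581e+01, -1.61102062e-04,
        5.69479860e-03,  2.68334662e-05]), 'position': array([0.17235558, 0.5479358 , 0.24749783]), 'eef_rot': array([ 1.51814282e-01,  9.88408613e-01, -8.92559450e-04, -2.03906305e-04]), 'force': array([-0.43919401,  0.01282149,  0.42788576]), 'torque': array([0.02895852, 0.0136912 , 0.00951876]), 'grip_force': 0.0, 'width': 0.08532831633659696}
```

View pics/scene0.png

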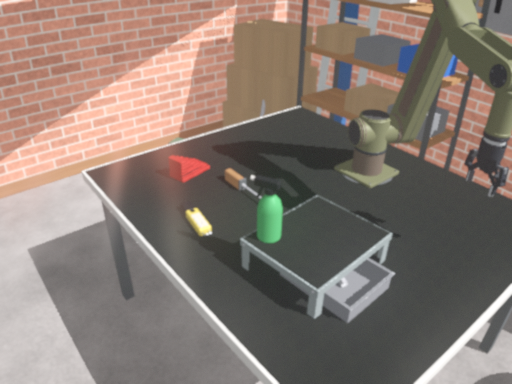

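View pics/top0.png

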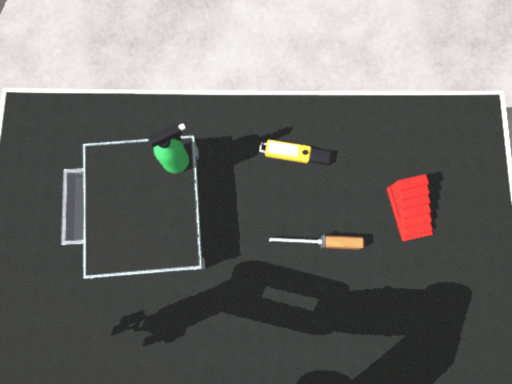

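The top view shows the deck at cols 83–203, rows 138–277, with the ledge as its right edge facing world -y. The tray's back end shows at cols 62–84, rows 170–244. The hook's grip is at (343,241), its rod ending at (270,240). The torch is at (295,152), the bottle at (172,155) and the chock at (412,208).

```bash
python3 - <<'E'
from h import *
d=grab('top');P=cloud(d);im=d['image'];hsv=cv2.cvtColor(im,cv2.COLOR_BGR2HSV);H,S,V=[hsv[...,i].astype(int) for i in range(3)]
def rect(m,z,name):
    m=m.astype(np.uint8);n,l,s,_=cv2.connectedComponentsWithStats(m);k=1+s[1:,4].argmax();c=cv2.findContours((l==k).astype(np.uint8),0,2)[0][0]
    Q=onplane(d,c.reshape(-1,2),z)[:,:2].astype(np.float32);r=cv2.minAreaRect(Q*1000);print(name,[np.round(x,1) for x in r],np.round(cv2.boxPoints(r)).tolist(),s[k]);return l==k
g=np.zeros(H.shape,bool);g[225:255,315:375]=1
m=rect((H>5)&(H<22)&(S>100)&g,0.048,'grip');print(np.median(P[m],0))
rect((H>22)&(H<35)&(S>100),.03,'torch');rect((H<5)&(S>120),.09,'chock');m=rect((H>45)&(H<80)&(S>100),.1,'bottle');
q=P[m];print('bottle pts',np.percentile(q,[2,50,98],axis=0).round(3))
# rod
g[:]=0;g[232:250,262:322]=1;m=g&(V>90);ys,xs=np.nonzero(m);print('rod',xs.min(),xs.max());Q=onplane(d,np.c_[xs,ys],.0285)
for a in range(xs.min(),xs.max()+1,6):
    print(a,Q[xs==a].mean(0).round(4))
# deck & tray
print('deck corners',onplane(d,[[83,144],[193,137],[201,268],[85,277]],.112).round(3).tolist())
print('tray rear',onplane(d,[[63,169],[62,244],[84,169],[84,244]],.058).round(3).tolist())
for v in(180,200,220,240): print(v,[tuple(P[v,u].round(3)) for u in (64,75,100,190,197,200,203,206,210)])
b=cv2.resize(im[110:300,40:400],None,fx=2.2,fy=2.2,interpolation=cv2.INTER_CUBIC);b=cv2.convertScaleAbs(b,alpha=1.6,beta=20)
cv2.imwrite('pics/top1.png',b)
s=grab('scene')['image'];cv2.imwrite('pics/scene1.png',cv2.convertScaleAbs(cv2.resize(s[160:330,160:410],None,fx=3.1,fy=3.1,interpolation=cv2.INTER_CUBIC),alpha=1.5,beta=15))
E
```

```text
grip [array([ 521.7, -257.9]), array([103.7,  35.9]), np.float64(88.1)] [[502.0, -309.0], [538.0, -310.0], [541.0, -207.0], [505.0, -206.0]] [325 235  39  15 491]
[ 0.52153943 -0.2584183   0.04654738]
torch [array([ 787.9, -106.2]), array([132.9,  57.1]), np.float64(80.5)] [[749.0, -167.0], [805.0, -176.0], [827.0, -45.0], [771.0, -36.0]] [265 139  47  25 469]
chock [array([ 612.9, -437.6]), array([164.3, 117. ]), np.float64(13.1)] [[520.0, -399.0], [546.0, -513.0], [706.0, -476.0], [680.0, -362.0]] [ 386  174   47   68 2305]
bottle [array([746. , 215.9]), array([98.1, 83.4]), np.float64(25.0)] [[684.0, 233.0], [719.0, 157.0], [808.0, 199.0], [773.0, 274.0]] [153 139  36  35 843]
bottle pts [[0.694 0.166 0.112]
 [0.711 0.188 0.219]
 [0.745 0.249 0.263]]
rod 268 321
268 [ 0.5285 -0.0505  0.0285]
274 [ 0.5301 -0.0672  0.0285]
280 [ 0.5288 -0.084   0.0285]
286 [ 0.5276 -0.1008  0.0285]
292 [ 0.5277 -0.1175  0.0285]
298 [ 0.5265 -0.1342  0.0285]
304 [ 0.5266 -0.1509  0.0285]
310 [ 0.5254 -0.1676  0.0285]
316 [ 0.5255 -0.1843  0.0285]
deck corners [[0.775, 0.454, 0.112], [0.798, 0.157, 0.
[... 1585 characters left out ...]
64(0.586), np.float64(0.137), np.float64(0.001)), (np.float64(0.587), np.float64(0.128), np.float64(-0.0)), (np.float64(0.586), np.float64(0.116), np.float64(0.003))]
240 [(np.float64(0.52), np.float64(0.504), np.float64(0.059)), (np.float64(0.52), np.float64(0.475), np.float64(0.058)), (np.float64(0.515), np.float64(0.389), np.float64(0.109)), (np.float64(0.516), np.float64(0.155), np.float64(0.113)), (np.float64(0.517), np.float64(0.137), np.float64(0.112)), (np.float64(0.519), np.float64(0.131), np.float64(0.093)), (np.float64(0.528), np.float64(0.135), np.float64(0.002)), (np.float64(0.529), np.float64(0.126), np.float64(0.001)), (np.float64(0.529), np.float64(0.115), np.float64(0.002))]
```

View pics/top1.png

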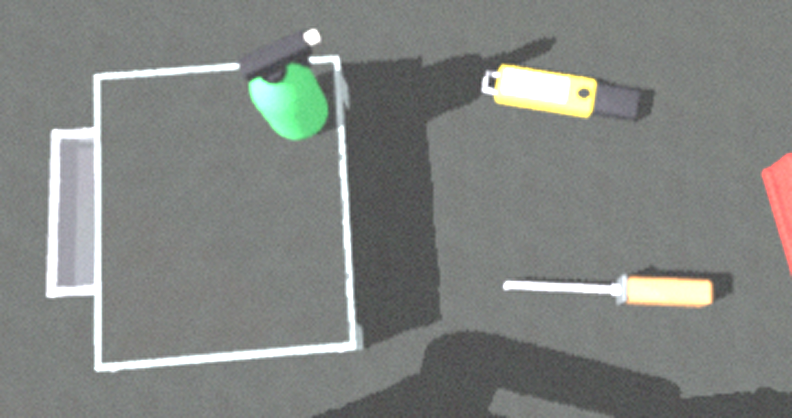

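View pics/scene1.png

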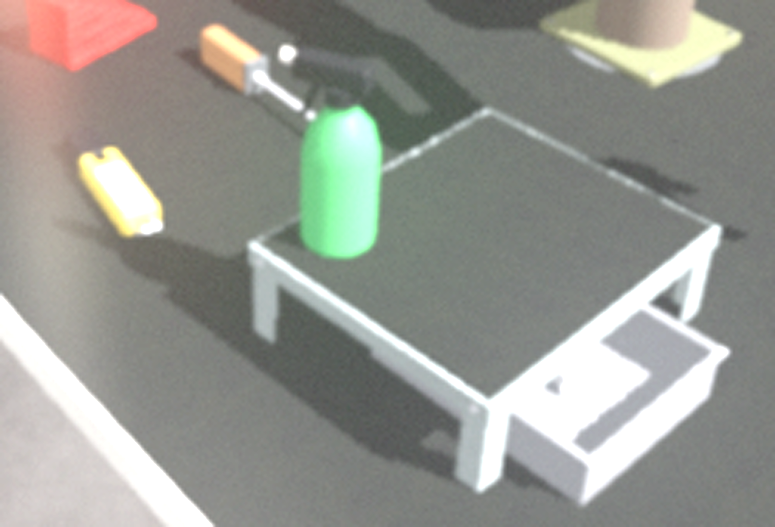

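The crops show the eye hidden below the deck and nothing between the hook and the ledge. The tray is square to the shelf, at a yaw of about 95°. First I turn the tool so that its x axis lies along the rod (a total of 1.30 rad).

```bash
cat > w.py <<'E'
# usage: w.py [x y z psi_deg] -> state; if target given, the remaining shift in tool axes and turn
import sys;from h import *
from scipy.spatial.transform import Rotation as R
s=robot.observe();r=R.from_quat(s['eef_rot']);M=r.as_matrix();psi=np.degrees(np.arctan2(M[1,1],M[0,1]))
print('t',round(s['t'],2),'pos',s['position'].round(4),'psi',psi.round(2),'zaxis',M[:,2].round(4),'F',s['force'].round(2),'T',s['torque'].round(2),'w',round(s['width'],4),'gf',round(s['grip_force'],1))
if len(sys.argv)>4:
    a=np.array(sys.argv[1:5],float);print('shift tool',(M.T@(a[:3]-s['position'])).round(4),'turn z',np.radians(psi-a[3]).round(4))
E
python3 -m creep '[{"grip":0.085,"delta_pos":[0,0,0],"turn":[0,0,0.14]},{"grip":0.085,"delta_pos":[0,0,0],"turn":[0,0,0.14]},{"grip":0.085,"delta_pos":[0,0,0],"turn":[0,0,0.14]},{"grip":0.085,"delta_pos":[0,0,0],"turn":[0,0,0.14]},{"grip":0.085,"delta_pos":[0,0,0],"turn":[0,0,0.14]},{"grip":0.085,"delta_pos":[0,0,0],"turn":[0,0,0.14]},{"grip":0.085,"delta_pos":[0,0,0],"turn":[0,0,0.14]},{"grip":0.085,"delta_pos":[0,0,0],"turn":[0,0,0.14]}]' 120; python3 w.py 0.46 0.1 0.25 -2
```

```text
t: 1.0
position: [0.1725, 0.5483, 0.248]
eef_rot: [0.656, 0.755, -0.0, 0.0]
force: [0.2, -0.3, 0.4]
width: 0.0847
grip_force: 0.0
t 1.0 pos [0.1725 0.5483 0.248 ] psi 8.03 zaxis [-3.e-04 -6.e-04 -1.e+00] F [ 0.25 -0.34  0.44] T [-0.01  0.01  0.01] w 0.0847 gf 0.0
shift tool [-0.4841  0.222  -0.0018] turn z 0.1751
```

```bash
python3 -m creep '[{"grip":0.085,"delta_pos":[0,0,0],"turn":[0,0,0.09]},{"grip":0.085,"delta_pos":[0,0,0],"turn":[0,0,0.085]},{"grip":0.085,"delta_pos":[-0.0365,0.025,0],"turn":[0,0,0]},{"grip":0.085,"delta_pos":[-0.0365,0.025,0],"turn":[0,0,0]},{"grip":0.085,"delta_pos":[-0.0365,0.025,0],"turn":[0,0,0]},{"grip":0.085,"delta_pos":[-0.0365,0.025,0],"turn":[0,0,0]},{"grip":0.085,"delta_pos":[-0.0365,0.025,0],"turn":[0,0,0]},{"grip":0.085,"delta_pos":[-0.0365,0.025,0],"turn":[0,0,0]}]' 120
python3 -m creep '[{"grip":0.085,"delta_pos":[-0.0365,0.025,0],"turn":[0,0,0]},{"grip":0.085,"delta_pos":[-0.0365,0.025,0],"turn":[0,0,0]},{"grip":0.085,"delta_pos":[-0.0365,0.025,0],"turn":[0,0,0]},{"grip":0.085,"delta_pos":[-0.0365,0.025,0],"turn":[0,0,0]},{"grip":0.085,"delta_pos":[-0.0365,0.025,0],"turn":[0,0,0]},{"grip":0.085,"delta_pos":[-0.0365,0.025,0],"turn":[0,0,0]},{"grip":0.085,"delta_pos":[-0.044,0.009,0],"turn":[0,0,0]},{"grip":0.085,"delta_pos":[-0.044,0.009,0],"turn":[0,0,0]}]' 120; python3 w.py 0.522 -0.256 0.1 -2
```

```text
t: 1.8
position: [0.3167, 0.3236, 0.2483]
eef_rot: [0.717, 0.697, 0.0, 0.0]
force: [0.5, -0.1, 0.1]
width: 0.0851
grip_force: 0.0
t: 2.6
position: [0.4758, 0.0117, 0.2482]
eef_rot: [0.717, 0.697, 0.0, 0.0]
force: [1.0, 0.2, -0.2]
width: 0.0849
grip_force: 0.0
t 2.6 pos [0.4758 0.0117 0.2482] psi -1.65 zaxis [ 1.e-04  1.e-04 -1.e+00] F [ 0.99  0.21 -0.18] T [0.03 0.02 0.03] w 0.0849 gf 0.0
shift tool [-0.2663  0.0539  0.1482] turn z 0.006
```

```bash
python3 -m creep '[{"grip":0.085,"delta_pos":[-0.038,0.0077,0.015],"turn":[0,0,0.006]},{"grip":0.085,"delta_pos":[-0.038,0.0077,0.015],"turn":[0,0,0]},{"grip":0.085,"delta_pos":[-0.038,0.0077,0.02],"turn":[0,0,0]},{"grip":0.085,"delta_pos":[-0.038,0.0077,0.02],"turn":[0,0,0]},{"grip":0.085,"delta_pos":[-0.038,0.0077,0.02],"turn":[0,0,0]},{"grip":0.085,"delta_pos":[-0.038,0.0077,0.02],"turn":[0,0,0]},{"grip":0.085,"delta_pos":[-0.038,0.0077,0.02],"turn":[0,0,0]},{"grip":0.085,"delta_pos":[0,0,0.018],"turn":[0,0,0]}]' 120; python3 - <<'E'
from h import *
d=grab('top');cv2.imwrite('pics/top2.png',cv2.resize(d['image'][180:310,230:430],None,fx=3.5,fy=3.5))
E
python3 w.py 0.522 -0.256 0.026 -2
```

```text
t: 3.4
position: [0.5218, -0.2597, 0.0994]
eef_rot: [0.721, 0.693, -0.0, 0.002]
force: [0.1, 0.4, -0.1]
width: 0.0849
grip_force: 0.0
t 3.45 pos [ 0.5189 -0.2562  0.0963] psi -2.2 zaxis [-0.0036  0.0017 -1.    ] F [-1.19  1.29 -1.69] T [-0.01 -0.01 -0.01] w 0.0854 gf 0.0
shift tool [0.0002 0.0034 0.0703] turn z -0.0034
```

View pics/top2.png

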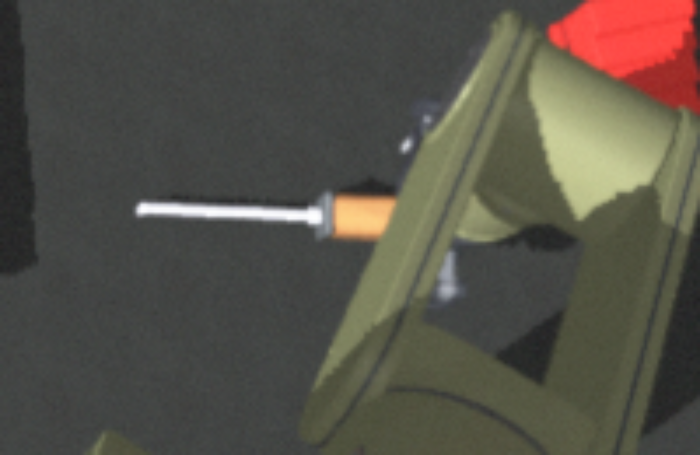

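The view shows the fingers straddling the grip, the upper one near (415,140) and the lower near (447,280), with the grip's axis at row 217. So I descend and close.

```bash
python3 -m creep '[{"grip":0.085,"delta_pos":[0,0.001,0.014],"turn":[0,0,0]},{"grip":0.085,"delta_pos":[0,0,0.014],"turn":[0,0,0]},{"grip":0.085,"delta_pos":[0,0,0.014],"turn":[0,0,0]},{"grip":0.085,"delta_pos":[0,0,0.014],"turn":[0,0,0]},{"grip":0.085,"delta_pos":[0,0,0.014],"turn":[0,0,0]},{"grip":0.085,"delta_pos":[0,0,0],"turn":[0,0,0]},{"grip":0.02,"delta_pos":[0,0,0],"turn":[0,0,0]},{"grip":0.02,"delta_pos":[0,0,0],"turn":[0,0,0]}]' 120;python3 w.py
python3 -m creep '[{"grip":0.02,"delta_pos":[0,0,0],"turn":[0,0,0]},{"grip":0.02,"delta_pos":[0,0,0],"turn":[0,0,0]},{"grip":0.02,"delta_pos":[0,0,0],"turn":[0,0,0]},{"grip":0.02,"delta_pos":[0,0,0],"turn":[0,0,0]},{"grip":0.02,"delta_pos":[0,0,0],"turn":[0,0,0]},{"grip":0.02,"delta_pos":[0,0,0],"turn":[0,0,0]},{"grip":0.02,"delta_pos":[0,0,0],"turn":[0,0,0]},{"grip":0.02,"delta_pos":[0,0,0],"turn":[0,0,0]}]' 120; python3 w.py
```

```text
t: 4.25
position: [0.5215, -0.2542, 0.0312]
eef_rot: [0.719, 0.695, 0.0, 0.001]
force: [0.3, 0.0, -0.1]
width: 0.0588
grip_force: 0.0
t 4.25 pos [ 0.5215 -0.2542  0.0312] psi -1.99 zaxis [ 1.1e-03 -6.0e-04 -1.0e+00] F [ 0.31  0.05 -0.06] T [ 0.    0.01 -0.01] w 0.0588 gf 0.0
t: 5.05
position: [0.522, -0.2546, 0.0316]
eef_rot: [0.719, 0.695, 0.0, 0.001]
force: [0.4, 0.8, 5.7]
width: 0.0285
grip_force: 119.2
t 5.05 pos [ 0.522  -0.2546  0.0316] psi -2.01 zaxis [ 0.0023 -0.0011 -1.    ] F [0.44 0.84 5.71] T [ 0.1   0.04 -0.01] w 0.0285 gf 119.2
```

```bash
python3 -m creep '[{"grip":0.02,"delta_pos":[0,0,-0.01],"turn":[0,0,0]},{"grip":0.02,"delta_pos":[0,0,-0.01],"turn":[0,0,0]},{"grip":0.02,"delta_pos":[0,0,-0.01],"turn":[0,0,0]},{"grip":0.02,"delta_pos":[0,0,-0.01],"turn":[0,0,-0.065]},{"grip":0.02,"delta_pos":[0,0,0],"turn":[0,0,-0.064]},{"grip":0.02,"delta_pos":[0,0,0],"turn":[0,0,0]},{"grip":0.02,"delta_pos":[0,0,0],"turn":[0,0,0]},{"grip":0.02,"delta_pos":[0,0,0],"turn":[0,0,0]}]' 120; python3 w.py
cat > tip.py <<'E'
from h import *
import sys
sys.argv=sys.argv[:1]
from w import M,s
out={}
for n in('top','scene'):
    d=grab(n);hint=s['position']+M@[0.2,0,0.007+.0]   # expected bend near tool x +0.2
    u=proj(d,[hint,hint+M@[-.1,0,0]]);x0,y0=u.min(0).astype(int)-25;x1,y1=u.max(0).astype(int)+25
    cv2.imwrite(f'pics/tip_{n}.png',cv2.resize(d['image'][max(y0,0):y1,max(x0,0):x1],None,fx=5,fy=5,interpolation=cv2.INTER_CUBIC));print(n,'crop origin',x0,y0,'hint',u.round(1).tolist())
E
python3 tip.py
```

```text
t: 5.85
position: [0.5207, -0.2541, 0.0703]
eef_rot: [0.674, 0.739, -0.0, -0.0]
force: [0.2, 0.9, -2.4]
width: 0.0282
grip_force: 118.4
t 5.85 pos [ 0.5207 -0.2541  0.0703] psi 5.32 zaxis [-4.e-04  2.e-04 -1.e+00] F [ 0.17  0.91 -2.37] T [ 0.    0.01 -0.02] w 0.0282 gf 118.4
t 5.85 pos [ 0.5207 -0.2541  0.0703] psi 5.32 zaxis [-4.e-04  2.e-04 -1.e+00] F [ 0.17  0.91 -2.37] T [ 0.    0.01 -0.02] w 0.0282 gf 118.4
top crop origin 245 219 hint [[270.0, 247.8], [306.9, 244.7]]
scene crop origin 227 154 hint [[270.9, 189.8], [252.5, 179.8]]
```

```bash
python3 - <<'E'
import cv2,numpy as np
a=cv2.imread('pics/tip_top.png');b=cv2.imread('pics/tip_scene.png');h=max(a.shape[0],b.shape[0])
p=lambda i:cv2.copyMakeBorder(i,0,h-i.shape[0],0,6,0)
c=np.hstack([p(a),p(b)]);print(a.shape,b.shape);cv2.imwrite('pics/tip2.png',c)
E
python3 - <<'E'
from h import *
d=grab('top');im=d['image'];V=im.max(2);ys,xs=np.nonzero(V[232:262,255:318]>95);xs+=255;ys+=232
Q=onplane(d,np.c_[xs,ys],.0677)
print(xs.min(),xs.max());
for a in range(xs.min(),xs.max(),5):print(a,ys[xs==a].tolist(),Q[xs==a].mean(0).round(4))
P=cloud(d)
print([P[ys[xs==a][len(ys[xs==a])//2],a].round(4).tolist() for a in range(xs.min(),xs.max(),6)])
E
```

```text
(265, 430, 3) (300, 340, 3)
269 317
269 [247, 248, 249] [ 0.5013 -0.0521  0.0677]
274 [246, 247, 248, 249] [ 0.5028 -0.0655  0.0677]
279 [245, 246, 247, 248, 249] [ 0.5043 -0.079   0.0677]
284 [245, 246, 247, 248, 249] [ 0.5044 -0.0925  0.0677]
289 [245, 246, 247, 248] [ 0.5059 -0.1059  0.0677]
294 [244, 245, 246, 247, 248] [ 0.5073 -0.1194  0.0677]
299 [244, 245, 246, 247] [ 0.5088 -0.1328  0.0677]
304 [243, 244, 245, 246, 247] [ 0.5103 -0.1463  0.0677]
309 [243, 244, 245, 246] [ 0.5117 -0.1598  0.0677]
314 [242, 243, 244, 245, 246] [ 0.5132 -0.1732  0.0677]
[[0.5078, -0.0543, -0.0049], [0.5043, -0.0683, 0.0663], [0.504, -0.0842, 0.0711], [0.5044, -0.1005, 0.0687], [0.5072, -0.1166, 0.0692], [0.5076, -0.133, 0.0659], [0.51, -0.1487, 0.0706], [0.5108, -0.1657, 0.0636]]
```

View pics/tip2.png

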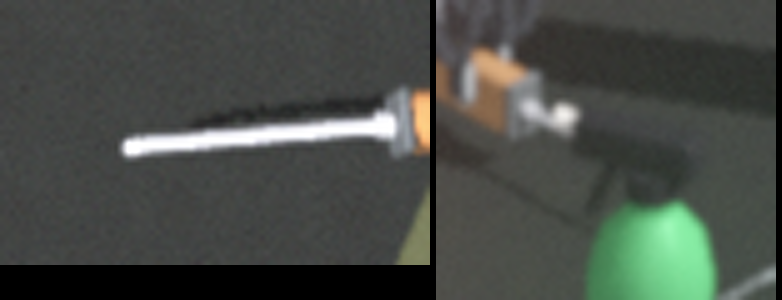

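The rod is level. The bend lies 200 mm ahead along the tool's x axis and the tip sits about 31 mm below the TCP. I now go in beside the eye, 78 mm off the pin on the robot's side, with the tip low.

```bash
python3 -m creep '[{"grip":0.02,"delta_pos":[0.0385,0.0215,0],"turn":[0,0,0]},{"grip":0.02,"delta_pos":[0.0385,0.0215,0],"turn":[0,0,0]},{"grip":0.02,"delta_pos":[0.0385,0.0215,0],"turn":[0,0,0]},{"grip":0.02,"delta_pos":[0.0385,0.0215,0],"turn":[0,0,0]},{"grip":0.02,"delta_pos":[0,0,0.009],"turn":[0,0,0]},{"grip":0.02,"delta_pos":[0,0,0.009],"turn":[0,0,0]},{"grip":0.02,"delta_pos":[0,0,0.009],"turn":[0,0,0]},{"grip":0.02,"delta_pos":[0,0,0],"turn":[0,0,0]}]' 120
cat > t.py <<'E'
# tip in tray frame: fwd of pin, lateral (mm), tip z
import sys;sys.argv=sys.argv[:1]
import w,numpy as np
p=w.s['position']+w.M@[0.2,0,0];d=p[:2]-[.639,.243];print('fwd %.1f lat %.1f tipz %.1f'%(1e3*d@[.0927,-.9957],1e3*d@[.9957,.0927],1e3*(p[2]-.0306)))
E
python3 t.py
python3 -m creep '[{"grip":0.02,"delta_pos":[0.018,0,0],"turn":[0,0,0]},{"grip":0.02,"delta_pos":[0.018,0,0],"turn":[0,0,0]},{"grip":0.02,"delta_pos":[0.018,0,0],"turn":[0,0,0]},{"grip":0.02,"delta_pos":[0.018,0,0],"turn":[0,0,0]},{"grip":0.02,"delta_pos":[0.018,0,0],"turn":[0,0,0]},{"grip":0.02,"delta_pos":[0.018,0,0],"turn":[0,0,0]},{"grip":0.02,"delta_pos":[0.018,0,0],"turn":[0,0,0]},{"grip":0.02,"delta_pos":[0,0,0],"turn":[0,0,0]}]' 120
python3 t.py
```

```text
t: 6.8
position: [0.5901, -0.0937, 0.0414]
eef_rot: [0.674, 0.739, -0.001, -0.002]
force: [-0.9, -0.3, -2.0]
width: 0.0283
grip_force: 118.8
t 6.8 pos [ 0.5901 -0.0937  0.0414] psi 5.29 zaxis [-4.1e-03  7.0e-04 -1.0e+00] F [-0.85 -0.28 -2.02] T [-0.05  0.04 -0.01] w 0.0283 gf 118.8
fwd 130.7 lat -79.8 tipz 11.0
t: 7.6
position: [0.5794, 0.0359, 0.0437]
eef_rot: [0.672, 0.741, 0.0, -0.0]
force: [-0.5, 0.1, -2.7]
width: 0.029
grip_force: 118.8
t 7.6 pos [0.5794 0.0359 0.0437] psi 5.56 zaxis [-3.e-04  9.e-04 -1.e+00] F [-0.51  0.09 -2.73] T [-0.05  0.02  0.02] w 0.029 gf 118.8
fwd 0.7 lat -79.3 tipz 13.2
```

```bash
python3 -m creep '[{"grip":0.02,"delta_pos":[0,0.004,0],"turn":[0,0,0]},{"grip":0.02,"delta_pos":[0,0.004,0],"turn":[0,0,0]},{"grip":0.02,"delta_pos":[0,0.004,0],"turn":[0,0,0]},{"grip":0.02,"delta_pos":[0,0.004,0],"turn":[0,0,0]},{"grip":0.02,"delta_pos":[0,0.004,0],"turn":[0,0,0]},{"grip":0.02,"delta_pos":[0,0.004,0],"turn":[0,0,0]},{"grip":0.02,"delta_pos":[0,0,0],"turn":[0,0,0]},{"grip":0.02,"delta_pos":[0,0,0],"turn":[0,0,0]}]' 120
python3 t.py
```

```text
t: 8.4
position: [0.6042, 0.0348, 0.0432]
eef_rot: [0.673, 0.739, -0.0, -0.0]
force: [0.5, -0.2, -2.1]
width: 0.0283
grip_force: 118.8
t 8.4 pos [0.6042 0.0348 0.0432] psi 5.38 zaxis [-3.e-04 -0.e+00 -1.e+00] F [ 0.48 -0.21 -2.15] T [ 0.02 -0.04 -0.01] w 0.0283 gf 118.8
fwd 4.1 lat -54.2 tipz 12.6
```

```bash
python3 -m creep '[{"grip":0.02,"delta_pos":[-0.003,0.001,0],"turn":[0,0,0]},{"grip":0.02,"delta_pos":[-0.003,0.001,0],"turn":[0,0,0]},{"grip":0.02,"delta_pos":[-0.003,0.0015,0],"turn":[0,0,0]},{"grip":0.02,"delta_pos":[-0.003,0.0015,0],"turn":[0,0,0]},{"grip":0.02,"delta_pos":[-0.003,0.002,0],"turn":[0,0,0]},{"grip":0.02,"delta_pos":[-0.002,0.002,0],"turn":[0,0,0]},{"grip":0.02,"delta_pos":[0,0,0],"turn":[0,0,0]},{"grip":0.02,"delta_pos":[0,0,0],"turn":[0,0,0]}]' 120
python3 t.py
```

```text
t: 9.2
position: [0.6148, 0.0187, 0.0432]
eef_rot: [0.673, 0.739, -0.0, -0.0]
force: [0.3, 0.1, -1.9]
width: 0.0285
grip_force: 118.8
t 9.2 pos [0.6148 0.0187 0.0432] psi 5.37 zaxis [-2.e-04  1.e-04 -1.e+00] F [ 0.27  0.11 -1.92] T [-0.08 -0.02 -0.  ] w 0.0285 gf 118.8
fwd 21.1 lat -45.1 tipz 12.7
```

```bash
python3 -m creep '[{"grip":0.02,"delta_pos":[-0.0035,0.002,0],"turn":[0,0,0]},{"grip":0.02,"delta_pos":[-0.003,0.002,0],"turn":[0,0,0]},{"grip":0.02,"delta_pos":[-0.003,0.002,0],"turn":[0,0,0]},{"grip":0.02,"delta_pos":[-0.003,0.002,0],"turn":[0,0,0]},{"grip":0.02,"delta_pos":[-0.0025,0.0025,0],"turn":[0,0,0]},{"grip":0.02,"delta_pos":[-0.002,0.0025,0],"turn":[0,0,0]},{"grip":0.02,"delta_pos":[0,0,0],"turn":[0,0,0]},{"grip":0.02,"delta_pos":[0,0,0],"turn":[0,0,0]}]' 120
python3 t.py
```

```text
t: 10.0
position: [0.6293, 0.0031, 0.0433]
eef_rot: [0.673, 0.739, -0.0, -0.0]
force: [-0.2, -0.0, -2.5]
width: 0.0284
grip_force: 118.8
t 10.0 pos [0.6293 0.0031 0.0433] psi 5.38 zaxis [-2.e-04  1.e-04 -1.e+00] F [-0.18 -0.03 -2.51] T [-0.01  0.02 -0.01] w 0.0284 gf 118.8
fwd 38.0 lat -32.1 tipz 12.7
```

```bash
python3 -m creep '[{"grip":0.02,"delta_pos":[-0.0025,0.0035,0],"turn":[0,0,0]},{"grip":0.02,"delta_pos":[-0.002,0.003,0],"turn":[0,0,0]},{"grip":0.02,"delta_pos":[-0.002,0.003,0],"turn":[0,0,0]},{"grip":0.02,"delta_pos":[-0.0015,0.003,0],"turn":[0,0,0]},{"grip":0.02,"delta_pos":[-0.001,0.0035,0],"turn":[0,0,0]},{"grip":0.02,"delta_pos":[-0.001,0.0035,0],"turn":[0,0,0]},{"grip":0.02,"delta_pos":[0,0,0],"turn":[0,0,0]},{"grip":0.02,"delta_pos":[0,0,0],"turn":[0,0,0]}]' 120
python3 t.py
```

```text
t: 10.8
position: [0.6497, -0.005, 0.0432]
eef_rot: [0.673, 0.74, -0.0, -0.0]
force: [-0.1, 0.1, -2.2]
width: 0.0287
grip_force: 118.8
t 10.8 pos [ 0.6497 -0.005   0.0432] psi 5.38 zaxis [-2.e-04  0.e+00 -1.e+00] F [-0.12  0.1  -2.22] T [-0.03  0.01  0.03] w 0.0287 gf 118.8
fwd 48.0 lat -12.6 tipz 12.7
```

```bash
python3 -m creep '[{"grip":0.02,"delta_pos":[-0.001,0.0035,0],"turn":[0,0,0]},{"grip":0.02,"delta_pos":[-0.001,0.0035,0],"turn":[0,0,0]},{"grip":0.02,"delta_pos":[0,0.0035,0],"turn":[0,0,0]},{"grip":0.02,"delta_pos":[0,0.0035,0],"turn":[0,0,0]},{"grip":0.02,"delta_pos":[0,0.0035,0],"turn":[0,0,0]},{"grip":0.02,"delta_pos":[0.001,0.0035,0],"turn":[0,0,0]},{"grip":0.02,"delta_pos":[0,0,0],"turn":[0,0,0]},{"grip":0.02,"delta_pos":[0,0,0],"turn":[0,0,0]}]' 120
python3 t.py
```

```text
t: 11.6
position: [0.6711, -0.004, 0.0433]
eef_rot: [0.673, 0.739, 0.0, 0.0]
force: [0.2, -0.6, -1.8]
width: 0.0284
grip_force: 118.7
t 11.6 pos [ 0.6711 -0.004   0.0433] psi 5.37 zaxis [ 7.e-04  0.e+00 -1.e+00] F [ 0.17 -0.59 -1.82] T [-0.04  0.13  0.06] w 0.0284 gf 118.7
fwd 48.9 lat 8.9 tipz 12.7
```

```bash
python3 -m creep '[{"grip":0.02,"delta_pos":[0.0005,0.0035,0],"turn":[0,0,0]},{"grip":0.02,"delta_pos":[0.001,0.0035,0],"turn":[0,0,0]},{"grip":0.02,"delta_pos":[0.001,0.0035,0],"turn":[0,0,0]},{"grip":0.02,"delta_pos":[0.0015,0.0035,0],"turn":[0,0,0]},{"grip":0.02,"delta_pos":[0.002,0.003,0],"turn":[0,0,0]},{"grip":0.02,"delta_pos":[0.002,0.003,0],"turn":[0,0,0]},{"grip":0.02,"delta_pos":[0,0,0],"turn":[0,0,0]},{"grip":0.02,"delta_pos":[0,0,0],"turn":[0,0,0]}]' 120
python3 t.py
```

```text
t: 12.4
position: [0.6904, 0.0061, 0.0434]
eef_rot: [0.673, 0.739, 0.001, 0.0]
force: [-0.7, -0.3, -1.9]
width: 0.0287
grip_force: 118.7
t 12.4 pos [0.6904 0.0061 0.0434] psi 5.36 zaxis [ 1.1e-03  3.0e-04 -1.0e+00] F [-0.72 -0.3  -1.86] T [-0.01  0.04 -0.02] w 0.0287 gf 118.7
fwd 40.7 lat 29.1 tipz 12.9
```

```bash
python3 -m creep '[{"grip":0.02,"delta_pos":[0.0015,0.002,0],"turn":[0,0,0]},{"grip":0.02,"delta_pos":[0.0015,0.0015,0],"turn":[0,0,0]},{"grip":0.02,"delta_pos":[0.0015,0.0015,0],"turn":[0,0,0]},{"grip":0.02,"delta_pos":[0.0015,0.0015,0],"turn":[0,0,0]},{"grip":0.02,"delta_pos":[0.0015,0.0015,0],"turn":[0,0,0]},{"grip":0.02,"delta_pos":[0.001,0.001,0],"turn":[0,0,0]},{"grip":0.02,"delta_pos":[0,0,0],"turn":[0,0,0]},{"grip":0.02,"delta_pos":[0,0,0],"turn":[0,0,0]}]' 120
python3 t.py
```

```text
t: 13.2
position: [0.6982, 0.0148, 0.0434]
eef_rot: [0.673, 0.739, 0.0, 0.0]
force: [0.8, -3.2, -2.7]
width: 0.0286
grip_force: 118.7
t 13.2 pos [0.6982 0.0148 0.0434] psi 5.37 zaxis [ 5.e-04 -3.e-04 -1.e+00] F [ 0.76 -3.18 -2.75] T [-0.47  0.12  0.13] w 0.0286 gf 118.7
fwd 32.7 lat 37.7 tipz 12.7
```

Contact is clear at last: about 3 N towards -y with the tip at 49°, so the ring stands near its far stop at about 70°. I back off, lift over the ring and stand above its centre at about (fwd 16.5, lat 47).

```bash
python3 -m creep '[{"grip":0.02,"delta_pos":[-0.003,0,0],"turn":[0,0,0]},{"grip":0.02,"delta_pos":[0,0,-0.007],"turn":[0,0,0]},{"grip":0.02,"delta_pos":[0,0,-0.007],"turn":[0,0,0]},{"grip":0.02,"delta_pos":[0,0,-0.008],"turn":[0,0,0]},{"grip":0.02,"delta_pos":[0.006,0.003,0],"turn":[0,0,0]},{"grip":0.02,"delta_pos":[0.006,0.003,0],"turn":[0,0,0]},{"grip":0.02,"delta_pos":[0.007,0.0035,0],"turn":[0,0,0]},{"grip":0.02,"delta_pos":[0,0,0],"turn":[0,0,0]}]' 120
python3 t.py
python3 -m creep '[{"grip":0.02,"delta_pos":[0,0,0.002],"turn":[0,0,0]},{"grip":0.02,"delta_pos":[0,0,0.002],"turn":[0,0,0]},{"grip":0.02,"delta_pos":[0,0,0.002],"turn":[0,0,0]},{"grip":0.02,"delta_pos":[0,0,0.002],"turn":[0,0,0]},{"grip":0.02,"delta_pos":[0,0,0.001],"turn":[0,0,0]},{"grip":0.02,"delta_pos":[0,0,0.001],"turn":[0,0,0]},{"grip":0.02,"delta_pos":[0,0,0],"turn":[0,0,0]},{"grip":0.02,"delta_pos":[0,0,0],"turn":[0,0,0]}]' 120
python3 t.py
```

```text
t: 14.0
position: [0.7063, 0.0336, 0.065]
eef_rot: [0.673, 0.74, 0.0, -0.0]
force: [0.3, -0.3, -2.8]
width: 0.0286
grip_force: 118.7
t 14.0 pos [0.7063 0.0336 0.065 ] psi 5.46 zaxis [ 0.e+00  6.e-04 -1.e+00] F [ 0.3  -0.27 -2.77] T [-0.1   0.04  0.  ] w 0.0286 gf 118.7
fwd 14.8 lat 47.1 tipz 34.5
t: 14.8
position: [0.706, 0.0318, 0.0554]
eef_rot: [0.673, 0.74, 0.0, 0.0]
force: [-0.1, 0.2, -2.2]
width: 0.0287
grip_force: 118.7
t 14.8 pos [0.706  0.0318 0.0554] psi 5.38 zaxis [ 1.e-04 -0.e+00 -1.e+00] F [-0.07  0.25 -2.18] T [-0.03  0.    0.  ] w 0.0287 gf 118.7
fwd 16.5 lat 46.9 tipz 24.8
```

```bash
python3 -m creep '[{"grip":0.02,"delta_pos":[0,0,0.002],"turn":[0,0,0]},{"grip":0.02,"delta_pos":[0,0,0.002],"turn":[0,0,0]},{"grip":0.02,"delta_pos":[0,0,0.002],"turn":[0,0,0]},{"grip":0.02,"delta_pos":[0,0,0.002],"turn":[0,0,0]},{"grip":0.02,"delta_pos":[0,0,0.002],"turn":[0,0,0]},{"grip":0.02,"delta_pos":[0,0,0.002],"turn":[0,0,0]},{"grip":0.02,"delta_pos":[0,0,0],"turn":[0,0,0]},{"grip":0.02,"delta_pos":[0,0,0],"turn":[0,0,0]}]' 120
python3 t.py
```

```text
t: 15.6
position: [0.7059, 0.0319, 0.0432]
eef_rot: [0.673, 0.74, -0.0, -0.0]
force: [-0.3, -0.6, -2.0]
width: 0.0287
grip_force: 118.7
t 15.6 pos [0.7059 0.0319 0.0432] psi 5.39 zaxis [-1.e-04 -0.e+00 -1.e+00] F [-0.29 -0.63 -1.95] T [0.02 0.03 0.02] w 0.0287 gf 118.7
fwd 16.4 lat 46.8 tipz 12.6
```

```bash
python3 -m creep '[{"grip":0.02,"delta_pos":[-0.003,-0.001,0],"turn":[0,0,0]},{"grip":0.02,"delta_pos":[-0.003,-0.0015,0],"turn":[0,0,0]},{"grip":0.02,"delta_pos":[-0.003,-0.002,0],"turn":[0,0,0]},{"grip":0.02,"delta_pos":[-0.003,-0.002,0],"turn":[0,0,0]},{"grip":0.02,"delta_pos":[-0.003,-0.002,0],"turn":[0,0,0]},{"grip":0.02,"delta_pos":[-0.003,-0.002,0],"turn":[0,0,0]},{"grip":0.02,"delta_pos":[0,0,0],"turn":[0,0,0]},{"grip":0.02,"delta_pos":[0,0,0],"turn":[0,0,0]}]' 120
python3 t.py
```

```text
t: 16.4
position: [0.697, 0.0126, 0.0433]
eef_rot: [0.673, 0.74, -0.0, 0.0]
force: [0.4, -0.1, -1.7]
width: 0.0286
grip_force: 118.7
t 16.4 pos [0.697  0.0126 0.0433] psi 5.39 zaxis [-3.e-04 -5.e-04 -1.e+00] F [ 0.42 -0.15 -1.67] T [-0.01  0.03 -0.  ] w 0.0286 gf 118.7
fwd 34.8 lat 36.1 tipz 12.6
```

```bash
python3 -m creep '[{"grip":0.02,"delta_pos":[-0.002,-0.002,0],"turn":[0,0,0]},{"grip":0.02,"delta_pos":[-0.002,-0.002,0],"turn":[0,0,0]},{"grip":0.02,"delta_pos":[-0.002,-0.002,0],"turn":[0,0,0]},{"grip":0.02,"delta_pos":[-0.002,-0.0025,0],"turn":[0,0,0]},{"grip":0.02,"delta_pos":[-0.0015,-0.0025,0],"turn":[0,0,0]},{"grip":0.02,"delta_pos":[-0.001,-0.0025,0],"turn":[0,0,0]},{"grip":0.02,"delta_pos":[-0.001,-0.0025,0],"turn":[0,0,0]},{"grip":0.02,"delta_pos":[-0.001,-0.0025,0],"turn":[0,0,0]}]' 120
python3 t.py
```

```text
t: 17.2
position: [0.6802, -0.0015, 0.0435]
eef_rot: [0.673, 0.739, 0.0, 0.0]
force: [1.3, 0.1, -3.1]
width: 0.0286
grip_force: 118.7
t 17.2 pos [ 0.6802 -0.0015  0.0435] psi 5.37 zaxis [ 9.e-04 -3.e-04 -1.e+00] F [ 1.26  0.08 -3.06] T [ 0.03 -0.26 -0.3 ] w 0.0286 gf 118.7
fwd 47.3 lat 18.1 tipz 12.8
```

```bash
python3 -m creep '[{"grip":0.02,"delta_pos":[-0.0015,-0.001,0],"turn":[0,0,0]},{"grip":0.02,"delta_pos":[-0.0015,-0.001,0],"turn":[0,0,0]},{"grip":0.02,"delta_pos":[-0.0015,-0.001,0],"turn":[0,0,0]},{"grip":0.02,"delta_pos":[-0.0015,-0.001,0],"turn":[0,0,0]},{"grip":0.02,"delta_pos":[-0.0015,-0.001,0],"turn":[0,0,0]},{"grip":0.02,"delta_pos":[-0.0015,-0.001,0],"turn":[0,0,0]},{"grip":0.02,"delta_pos":[-0.0015,-0.001,0],"turn":[0,0,0]},{"grip":0.02,"delta_pos":[-0.0015,-0.001,0],"turn":[0,0,0]}]' 120
python3 t.py
```

```text
t: 18.0
position: [0.673, -0.0139, 0.0433]
eef_rot: [0.673, 0.74, 0.0, -0.0]
force: [0.2, 4.4, -2.5]
width: 0.0286
grip_force: 118.7
t 18.0 pos [ 0.673  -0.0139  0.0433] psi 5.39 zaxis [-1.e-04  1.e-04 -1.e+00] F [ 0.2   4.37 -2.46] T [ 0.79  0.07 -0.04] w 0.0286 gf 118.7
fwd 58.9 lat 9.8 tipz 12.7
```

Hooked: 4.4 N along the pull. I draw the tray gently.

```bash
python3 -m creep '[{"grip":0.02,"delta_pos":[-0.002,-0.001,0],"turn":[0,0,0]},{"grip":0.02,"delta_pos":[-0.0025,-0.001,0],"turn":[0,0,0]},{"grip":0.02,"delta_pos":[-0.003,-0.001,0],"turn":[0,0,0]},{"grip":0.02,"delta_pos":[-0.003,-0.001,0],"turn":[0,0,0]},{"grip":0.02,"delta_pos":[-0.003,-0.001,0],"turn":[0,0,0]},{"grip":0.02,"delta_pos":[-0.003,-0.001,0],"turn":[0,0,0]},{"grip":0.02,"delta_pos":[-0.003,-0.001,0],"turn":[0,0,0]},{"grip":0.02,"delta_pos":[-0.003,-0.001,0],"turn":[0,0,0]}]' 120
python3 t.py
python3 -m creep '[{"grip":0.02,"delta_pos":[-0.003,0,0],"turn":[0,0,0]},{"grip":0.02,"delta_pos":[-0.003,0,0],"turn":[0,0,0]},{"grip":0.02,"delta_pos":[-0.003,0,0],"turn":[0,0,0]},{"grip":0.02,"delta_pos":[-0.003,0,0],"turn":[0,0,0]},{"grip":0.02,"delta_pos":[-0.003,0,0],"turn":[0,0,0]},{"grip":0.02,"delta_pos":[-0.003,0,0],"turn":[0,0,0]},{"grip":0.02,"delta_pos":[-0.003,0,0],"turn":[0,0,0]},{"grip":0.02,"delta_pos":[-0.003,0,0],"turn":[0,0,0]}]' 120
python3 t.py
python3 - <<'E'
from h import *
d=grab('top');im=d['image'];V=im.max(2);P=cloud(d)
for v in (180,200,220,235):print(v,[int(a) for a in V[v,58:100]])
E
```

```text
t: 18.8
position: [0.6672, -0.0373, 0.0433]
eef_rot: [0.673, 0.74, -0.0, -0.0]
force: [-0.2, 4.8, -1.7]
width: 0.0285
grip_force: 118.7
t 18.8 pos [ 0.6672 -0.0373  0.0433] psi 5.38 zaxis [-1.e-04 -0.e+00 -1.e+00] F [-0.15  4.82 -1.67] T [ 0.8  -0.03 -0.11] w 0.0285 gf 118.7
fwd 81.7 lat 1.8 tipz 12.7
t: 19.6
position: [0.6695, -0.0612, 0.0433]
eef_rot: [0.673, 0.74, -0.0, -0.0]
force: [-0.7, 4.5, -2.0]
width: 0.0287
grip_force: 118.7
t 19.6 pos [ 0.6695 -0.0612  0.0433] psi 5.38 zaxis [-1.e-04  0.e+00 -1.e+00] F [-0.71  4.46 -1.98] T [0.84 0.11 0.03] w 0.0287 gf 118.7
fwd 105.7 lat 1.9 tipz 12.7
180 [69, 64, 71, 69, 72, 68, 66, 70, 73, 70, 68, 70, 66, 70, 68, 66, 69, 69, 69, 73, 71, 72, 72, 83, 149, 241, 239, 165, 84, 70, 67, 69, 73, 71, 73, 71, 72, 71, 69, 70, 71, 72]
200 [69, 68, 68, 67, 68, 69, 67, 69, 67, 68, 70, 71, 71, 70, 66, 68, 67, 69, 67, 70, 69, 67, 79, 140, 216, 236, 250, 175, 86, 70, 70, 71, 68, 68, 70, 70, 68, 68, 73, 70, 71, 73]
220 [70, 67, 68, 67, 68, 69, 71, 67, 71, 71, 66, 70, 73, 68, 69, 69, 69, 63, 65, 68, 65, 81, 143, 220, 224, 231, 249, 170, 86, 71, 66, 70, 72, 68, 72, 70, 69, 76, 74, 69, 73, 70]
235 [65, 67, 69, 70, 68, 72, 71, 69, 74, 69, 73, 70, 71, 69, 67, 64, 64, 65, 70, 66, 72, 127, 219, 225, 218, 211, 254, 187, 81, 71, 69, 70, 70, 70, 69, 72, 66, 69, 72, 73, 72, 70]
```

```bash
python3 -m creep '[{"grip":0.02,"delta_pos":[-0.0035,0,0],"turn":[0,0,0]},{"grip":0.02,"delta_pos":[-0.004,0,0],"turn":[0,0,0]},{"grip":0.02,"delta_pos":[-0.004,0,0],"turn":[0,0,0]},{"grip":0.02,"delta_pos":[-0.004,0,0],"turn":[0,0,0]},{"grip":0.02,"delta_pos":[-0.004,0,0],"turn":[0,0,0]},{"grip":0.02,"delta_pos":[-0.004,0,0],"turn":[0,0,0]},{"grip":0.02,"delta_pos":[-0.004,0,0],"turn":[0,0,0]},{"grip":0.02,"delta_pos":[-0.004,0,0],"turn":[0,0,0]}]' 120
python3 -m creep '[{"grip":0.02,"delta_pos":[-0.004,0,0],"turn":[0,0,0]},{"grip":0.02,"delta_pos":[-0.004,0,0],"turn":[0,0,0]},{"grip":0.02,"delta_pos":[-0.004,0,0],"turn":[0,0,0]},{"grip":0.02,"delta_pos":[-0.004,0,0],"turn":[0,0,0]},{"grip":0.02,"delta_pos":[-0.004,0,0],"turn":[0,0,0]},{"grip":0.02,"delta_pos":[-0.004,0,0],"turn":[0,0,0]},{"grip":0.02,"delta_pos":[-0.004,0,0],"turn":[0,0,0]},{"grip":0.02,"delta_pos":[-0.004,0,0],"turn":[0,0,0]}]' 120
python3 -m creep '[{"grip":0.02,"delta_pos":[-0.004,0,0],"turn":[0,0,0]},{"grip":0.02,"delta_pos":[-0.004,0,0],"turn":[0,0,0]},{"grip":0.02,"delta_pos":[-0.004,0,0],"turn":[0,0,0]},{"grip":0.02,"delta_pos":[-0.004,0,0],"turn":[0,0,0]},{"grip":0.02,"delta_pos":[-0.004,0,0],"turn":[0,0,0]},{"grip":0.02,"delta_pos":[-0.004,0,0],"turn":[0,0,0]},{"grip":0.02,"delta_pos":[-0.004,0,0],"turn":[0,0,0]},{"grip":0.02,"delta_pos":[-0.003,0,0],"turn":[0,0,0]}]' 120
python3 t.py
```

```text
t: 20.45
position: [0.6724, -0.0927, 0.0433]
eef_rot: [0.673, 0.74, -0.0, -0.0]
force: [-1.2, 5.2, -3.3]
width: 0.0285
grip_force: 118.7
t: 21.25
position: [0.6754, -0.1245, 0.0433]
eef_rot: [0.673, 0.74, -0.0, -0.0]
force: [-0.8, 4.1, -1.8]
width: 0.0286
grip_force: 118.7
t: 22.05
position: [0.6784, -0.1554, 0.0433]
eef_rot: [0.673, 0.739, -0.0, -0.0]
force: [-1.2, 4.3, -1.9]
width: 0.0284
grip_force: 118.7
t 22.05 pos [ 0.6784 -0.1554  0.0433] psi 5.38 zaxis [-1.e-04 -1.e-04 -1.e+00] F [-1.19  4.34 -1.87] T [ 0.79  0.11 -0.01] w 0.0284 gf 118.7
fwd 200.4 lat 2.1 tipz 12.7
```

```bash
python3 -m creep '[{"grip":0.02,"delta_pos":[-0.0035,0,0],"turn":[0,0,0]},{"grip":0.02,"delta_pos":[-0.0035,0,0],"turn":[0,0,0]},{"grip":0.02,"delta_pos":[-0.0035,0,0],"turn":[0,0,0]},{"grip":0.02,"delta_pos":[-0.0035,0,0],"turn":[0,0,0]},{"grip":0.02,"delta_pos":[-0.0035,0,0],"turn":[0,0,0]},{"grip":0.02,"delta_pos":[-0.003,0,0],"turn":[0,0,0]},{"grip":0.02,"delta_pos":[-0.002,0,0],"turn":[0,0,0]},{"grip":0.02,"delta_pos":[0,0,0],"turn":[0,0,0]}]' 120
python3 t.py
python3 - <<'E'
from h import *
d=grab('top');b=cv2.resize(d['image'][110:300,60:360],None,fx=2.6,fy=2.6,interpolation=cv2.INTER_CUBIC);cv2.imwrite('pics/top3.png',cv2.convertScaleAbs(b,alpha=1.3,beta=20))
P=cloud(d)
for v in (185,195,205,215,225):
    r=P[v,195:240];k=np.nonzero((r[:,2]>.05)&(r[:,2]<.066))[0];print(v,(k+195).tolist(),r[k].round(3).tolist()[-2:])
E
```

```text
t: 22.85
position: [0.6806, -0.178, 0.0434]
eef_rot: [0.673, 0.739, -0.0, 0.0]
force: [-0.6, 2.2, -1.5]
width: 0.0284
grip_force: 118.7
t 22.85 pos [ 0.6806 -0.178   0.0434] psi 5.38 zaxis [ 2.e-04 -6.e-04 -1.e+00] F [-0.57  2.19 -1.47] T [ 0.57  0.08 -0.01] w 0.0284 gf 118.7
fwd 223.1 lat 2.2 tipz 12.6
185 [219, 220, 221] [[0.676, 0.085, 0.061], [0.677, 0.082, 0.057]]
195 [219, 220, 221] [[0.648, 0.084, 0.06], [0.649, 0.082, 0.055]]
205 [219, 220, 221] [[0.62, 0.084, 0.059], [0.62, 0.081, 0.057]]
215 [219, 220, 221] [[0.592, 0.083, 0.059], [0.592, 0.08, 0.056]]
225 [] []
```

View pics/top3.png

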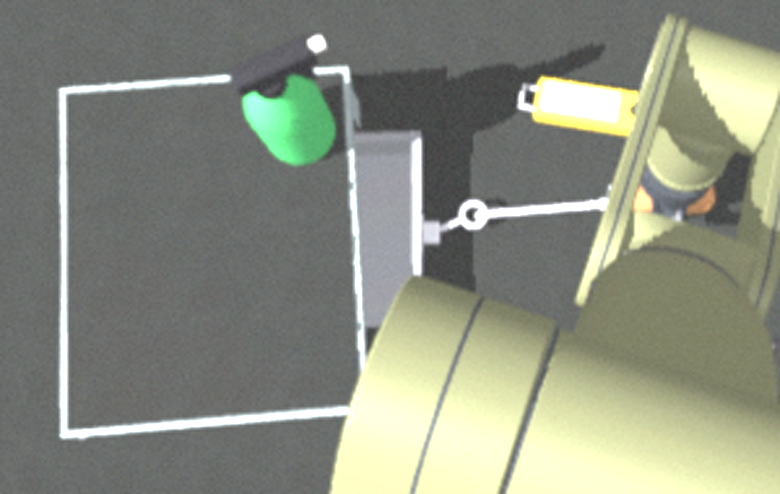

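The top view shows the hook seated in the ring at (473,214). The tray's front wall is at col 418 and the ledge at about col 357, so it stands about 58 mm out, square enough. The torch is clear. Now I slacken 6 mm and lift the hook out.

```bash
python3 -m creep '[{"grip":0.02,"delta_pos":[0.003,0,0],"turn":[0,0,0]},{"grip":0.02,"delta_pos":[0.003,0,0],"turn":[0,0,0]},{"grip":0.02,"delta_pos":[0,0,0],"turn":[0,0,0]},{"grip":0.02,"delta_pos":[0,0,-0.004],"turn":[0,0,0]},{"grip":0.02,"delta_pos":[0,0,-0.004],"turn":[0,0,0]},{"grip":0.02,"delta_pos":[0,0,-0.004],"turn":[0,0,0]},{"grip":0.02,"delta_pos":[0,0,-0.004],"turn":[0,0,0]},{"grip":0.02,"delta_pos":[0,0,-0.004],"turn":[0,0,0]}]' 120
python3 t.py
python3 -m creep '[{"grip":0.02,"delta_pos":[0,0,-0.005],"turn":[0,0,0]},{"grip":0.02,"delta_pos":[0,0,-0.005],"turn":[0,0,0]},{"grip":0.02,"delta_pos":[0,0,-0.005],"turn":[0,0,0]},{"grip":0.02,"delta_pos":[0,0,-0.005],"turn":[0,0,0]},{"grip":0.02,"delta_pos":[0,0,-0.005],"turn":[0,0,0]},{"grip":0.02,"delta_pos":[0,0,-0.005],"turn":[0,0,0]},{"grip":0.02,"delta_pos":[0,0,0],"turn":[0,0,0]},{"grip":0.02,"delta_pos":[0,0,0],"turn":[0,0,0]}]' 120
python3 t.py
```

```text
t: 23.7
position: [0.68, -0.1715, 0.0639]
eef_rot: [0.673, 0.74, 0.0, 0.0]
force: [-0.1, -0.0, -2.8]
width: 0.0286
grip_force: 118.7
t 23.7 pos [ 0.68   -0.1715  0.0639] psi 5.38 zaxis [ 4.e-04 -2.e-04 -1.e+00] F [-0.13 -0.04 -2.78] T [-0.06 -0.01  0.02] w 0.0286 gf 118.7
fwd 216.6 lat 2.2 tipz 33.2
t: 24.5
position: [0.68, -0.1715, 0.0935]
eef_rot: [0.673, 0.74, 0.0, 0.0]
force: [-0.4, -0.1, -2.5]
width: 0.0283
grip_force: 118.7
t 24.5 pos [ 0.68   -0.1715  0.0935] psi 5.39 zaxis [ 3.e-04 -1.e-04 -1.e+00] F [-0.35 -0.06 -2.47] T [-0.02  0.01 -0.01] w 0.0283 gf 118.7
fwd 216.5 lat 2.1 tipz 62.8
```

```bash
python3 -m creep '[{"grip":0.02,"delta_pos":[-0.0128,-0.0323,0],"turn":[0,0,0]},{"grip":0.02,"delta_pos":[-0.0128,-0.0323,0],"turn":[0,0,0]},{"grip":0.02,"delta_pos":[-0.0128,-0.0323,0],"turn":[0,0,0]},{"grip":0.02,"delta_pos":[-0.0128,-0.0323,0],"turn":[0,0,0]},{"grip":0.02,"delta_pos":[-0.0128,-0.0323,0],"turn":[0,0,0]},{"grip":0.02,"delta_pos":[0,0,0.015],"turn":[0,0,0]},{"grip":0.02,"delta_pos":[0,0,0.015],"turn":[0,0,0]},{"grip":0.02,"delta_pos":[0,0,0.015],"turn":[0,0,0]}]' 120
python3 t.py
python3 -m creep '[{"grip":0.02,"delta_pos":[0,0,0.004],"turn":[0,0,0]},{"grip":0.02,"delta_pos":[0,0,0.003],"turn":[0,0,0]},{"grip":0.02,"delta_pos":[0,0,0.003],"turn":[0,0,0]},{"grip":0.02,"delta_pos":[0,0,0.003],"turn":[0,0,0]},{"grip":0.02,"delta_pos":[0,0,0.002],"turn":[0,0,0]},{"grip":0.02,"delta_pos":[0,0,0.0005],"turn":[0,0,0]},{"grip":0.02,"delta_pos":[0,0,0],"turn":[0,0,0]},{"grip":0.02,"delta_pos":[0,0,0],"turn":[0,0,0]}]' 120
python3 t.py
```

```text
t: 25.3
position: [0.5249, -0.2508, 0.0481]
eef_rot: [0.673, 0.739, 0.0, 0.0]
force: [0.1, -0.2, -2.3]
width: 0.0282
grip_force: 119.3
t 25.3 pos [ 0.5249 -0.2508  0.0481] psi 5.33 zaxis [ 6.e-04 -3.e-04 -1.e+00] F [ 0.11 -0.22 -2.31] T [ 0.   -0.04  0.02] w 0.0282 gf 119.3
fwd 281.1 lat -159.5 tipz 17.4
t: 26.1
position: [0.5253, -0.2504, 0.033]
eef_rot: [0.673, 0.74, 0.0, 0.0]
force: [0.6, -0.6, -2.2]
width: 0.0288
grip_force: 119.3
t 26.1 pos [ 0.5253 -0.2504  0.033 ] psi 5.39 zaxis [ 3.e-04 -2.e-04 -1.e+00] F [ 0.58 -0.63 -2.21] T [-0.07 -0.02 -0.07] w 0.0288 gf 119.3
fwd 280.7 lat -159.2 tipz 2.3
```

```bash
python3 -m creep '[{"grip":0.02,"delta_pos":[0,0,0.0005],"turn":[0,0,0]},{"grip":0.02,"delta_pos":[0,0,0.0005],"turn":[0,0,0]},{"grip":0.02,"delta_pos":[0,0,0.0005],"turn":[0,0,0]},{"grip":0.02,"delta_pos":[0,0,0],"turn":[0,0,0]},{"grip":0.02,"delta_pos":[0,0,0],"turn":[0,0,0]},{"grip":0.02,"delta_pos":[0,0,0],"turn":[0,0,0]},{"grip":0.02,"delta_pos":[0,0,0],"turn":[0,0,0]},{"grip":0.02,"delta_pos":[0,0,0],"turn":[0,0,0]}]' 120
python3 t.py
```

```text
t: 26.9
position: [0.5252, -0.2503, 0.0315]
eef_rot: [0.673, 0.74, 0.0, 0.0]
force: [-1.0, 0.2, 2.7]
width: 0.0289
grip_force: 119.9
t 26.9 pos [ 0.5252 -0.2503  0.0315] psi 5.39 zaxis [ 1.e-04 -1.e-04 -1.e+00] F [-1.    0.23  2.69] T [ 0.06  0.18 -0.01] w 0.0289 gf 119.9
fwd 280.6 lat -159.3 tipz 0.9
```

It's seated on the rubber. I open and rise.

```bash
python3 -m creep '[{"grip":0.05,"delta_pos":[0,0,0],"turn":[0,0,0]},{"grip":0.06,"delta_pos":[0,0,0],"turn":[0,0,0]},{"grip":0.07,"delta_pos":[0,0,0],"turn":[0,0,0]},{"grip":0.07,"delta_pos":[0,0,0],"turn":[0,0,0]},{"grip":0.07,"delta_pos":[0,0,0],"turn":[0,0,0]},{"grip":0.07,"delta_pos":[0,0,0],"turn":[0,0,0]},{"grip":0.07,"delta_pos":[0,0,-0.005],"turn":[0,0,0]},{"grip":0.07,"delta_pos":[0,0,-0.01],"turn":[0,0,0]}]' 120
python3 w.py
python3 -m creep '[{"grip":0.07,"delta_pos":[0,0,-0.02],"turn":[0,0,0]},{"grip":0.07,"delta_pos":[0,0,-0.03],"turn":[0,0,0]},{"grip":0.07,"delta_pos":[0,0,-0.04],"turn":[0,0,0]},{"grip":0.07,"delta_pos":[0,0,-0.04],"turn":[0,0,0]},{"grip":0.07,"delta_pos":[-0.03,-0.03,-0.03],"turn":[0,0,0]},{"grip":0.07,"delta_pos":[-0.04,-0.02,-0.02],"turn":[0,0,0]},{"grip":0.07,"delta_pos":[-0.04,0,0],"turn":[0,0,0]},{"grip":0.07,"delta_pos":[0,0,0],"turn":[0,0,0]}]' 120
python3 - <<'E'
from h import *
d=grab('top');b=cv2.resize(d['image'][110:310,60:440],None,fx=2.1,fy=2.1,interpolation=cv2.INTER_CUBIC);cv2.imwrite('pics/top4.png',cv2.convertScaleAbs(b,alpha=1.3,beta=20))
P=cloud(d)
for v in (185,195,205,215,225,235):
    r=P[v,195:240];k=np.nonzero((r[:,2]>.05)&(r[:,2]<.066))[0];print(v,r[k].round(3).tolist()[-1:])
print('deck front',onplane(d,[[193,137],[201,268]],.112).round(3).tolist())
E
```

```text
t: 27.7
position: [0.5245, -0.25, 0.0462]
eef_rot: [0.673, 0.74, -0.0, -0.001]
force: [-0.4, 0.2, 1.4]
width: 0.07
grip_force: 0.0
t 27.7 pos [ 0.5245 -0.25    0.0462] psi 5.38 zaxis [-1.6e-03  9.0e-04 -1.0e+00] F [-0.4   0.23  1.36] T [ 0.01 -0.04  0.01] w 0.07 gf 0.0
t: 28.5
position: [0.4873, -0.3689, 0.2278]
eef_rot: [0.675, 0.738, -0.001, 0.004]
force: [0.7, 0.1, -0.5]
width: 0.0702
grip_force: 0.0
185 [[0.677, 0.082, 0.058]]
195 [[0.649, 0.082, 0.055]]
205 [[0.62, 0.081, 0.058]]
215 [[0.591, 0.08, 0.062]]
225 [[0.564, 0.077, 0.061]]
235 [[0.537, 0.079, 0.056]]
deck front [[0.798, 0.157, 0.112], [0.445, 0.124, 0.112]]
```

View pics/top4.png

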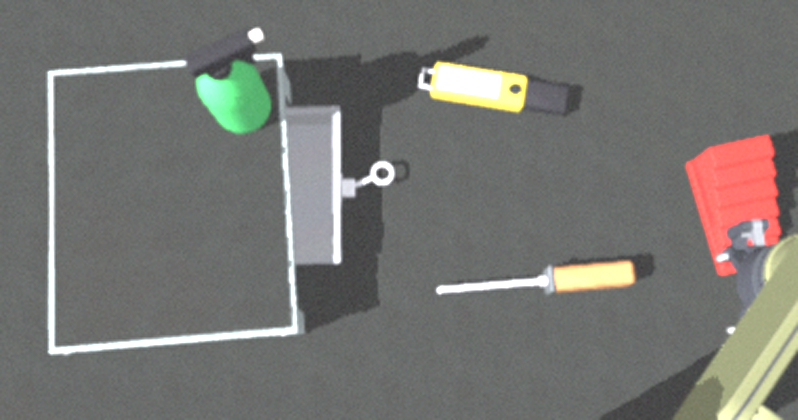

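The final view shows the tray's front wall at col 340 against the ledge at about col 288, at least 54 mm out along its width. The empty eye is at (381,173). The rod lies flat and clear from (440,290) to (633,275). The bottle, torch and chock are where they were.

```bash
python3 -c "
from station import robot
print(robot.job_done())"
```

```text
the job is handed in; nothing more can be done
None
```

I drew the tray out by its eye until its front wall stood about 54–60 mm in front of the ledge, then unhooked the rod, laid it clear on the rubber and handed the job in at about 28.5 s; the key was out of camera view under the deck, so I didn't see it in the tray.

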